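# Free the seized lock pin of a compressor and open its retaining bar

### The job

The T-handled lock pin that holds the steel retaining bar over the compressor is rusted into its bore: work it out upwards by twisting it back and forth while pulling gently, never letting the compressor rise more than 8 mm on its springs. Then set the pin down in the shallow aluminium parts tray without dropping or throwing it, and swing the retaining bar fully open, to its stop on the robot's side, and leave it there with nothing held. Leave the other things on the bench alone.

Things in the scene. Friction and masses are not known exactly. Their poses are not given: they have to be found in the camera images.
- base: Fixed base of the compressor: white pan with a steel plate, 220 (x) x 200 (y) x 30 mm high, mid-bench. Origin: centre of its underside, on the bench; x away from the robot at yaw 0, z up. The compressor stands on it on four coil springs: dark casting, heads at y = -55 and +55 mm, a white canister between them under the bar, all below 175 mm.
- compressor (a joint): Rise of the whole compressor (with bore, bar and pin) on its springs, m, up positive, 0 at rest. The springs are 2.5 N per mm: lifting 9 mm means a pull of about 22 N. It gives up to 12 mm when pressed down.
- bore (a point): Centre of the mouth of the vertical bore, 16 mm wide, in the top of an aluminium boss (46 x 40 x 30 mm high) on the +y head: 55 mm along the base's +y axis, 175 mm above the bench at rest. The pin's tip starts 22 mm below the mouth; rust grips between 2 and 22 mm depth, so it is free once raised 20 mm, and clear of the bar (eye 24 x 20 mm) once raised 32 mm.
- pin: The seized lock pin, dark steel, 73 mm long, 90 g, upright in the bore at the start. Origin: tip of the shank; z up the pin, x along its T-bar. Round shank 14 mm in diameter, 31 mm long; collar 27 mm in diameter (z 31 to 37 mm) resting on the bar; neck 12 mm in diameter; on top a T-bar 46 (x) x 10 (y) x 12 mm (z 61 to 73 mm). It can be turned either way without limit.
- tbar (a point): Centre of the T-bar, on the pin's axis 67 mm above its tip, 36 mm above the bar's top at the start. Rust holds the pin by dry friction: pulled or turned alone it needs 26 to 39 N or 0.18 to 0.28 N m. Friction acts against the direction of sliding, so while the pin turns a smaller pull draws it out: rising 2.5 mm per 1.4 rad of turn takes about 9 to 15 N. Stopped, it stays put.
- bar (a joint): Angle of the retaining bar about its vertical pivot, rad: 0 closed (along the base's +y axis, over the canister), growing counter-clockwise seen from above, free end towards the robot; stop at 1.25. Stiff (0.12 N m); it stays where it is left. The pin in place locks it. 26 mm wide, 8 mm thick, 54 mm wide at the eye around the pin.
- pivot (a point): Point on the bar's pivot axis at the bar's top face, 184 mm above the bench; 55 mm from the base's centre on its -y side.
- post (a point): Centre of the top of the upright black round post at the free end of the bar, used as its handle: 16 mm in diameter, standing 34 mm above the bar's top face, 170 mm from the pivot axis; top 218 mm above the bench.
- tray: Shallow bare aluminium parts tray, light in colour, empty, fixed, outside 180 (x) x 150 (y) x 28 mm high, walls and floor about 4 mm. Origin: centre of its underside on the bench. It stands to the left or the right of the compressor; a taller grey box of screws with dividers stands on the other side.
- screw_box: Bystander: grey plastic screw box with dividers, fixed, 180 x 150 x 50 mm high. Not the parts tray.
- screwdriver: Bystander: screwdriver lying in front of the compressor, 150 mm long. Leave alone.
- wrench: Bystander: wrench lying in front of the compressor. Leave alone.
- tape: Bystander: roll of tape lying flat, 90 mm across, 24 mm high, origin under its centre. Leave alone.
- oil: Bystander: white bottle, 56 mm in diameter, 130 mm high, origin under its centre. Leave alone.
- elbow_cap: Bystander: white plastic nozzle, 44 mm in diameter, 45 mm high, origin under its centre. Leave alone.
- board: Bystander: blue circuit board lying flat, 60 x 85 mm, about 9 mm high, origin under its centre. Leave alone.
There are look-alikes about, which are no part of the job. Of the things shaped like the pin, the steel one is meant.

How it is judged:
By the outcome, as a careful person would: the job done as asked, in the order asked, and still so for the second after the job is handed in, with the robot touching nothing.
It also fails if it takes over 72 s, if anything falls off the work surface, if the arm or the gripper's body presses on something with over 40 N, if the wrist force passes 120 N, or if a joint passes its speed limit or range.

### The arm

A 6-joint arm with a two-finger parallel gripper is mounted at the origin on the work surface. World frame = base frame: x ahead of the robot, y to its left, z up, the work surface at z = 0. Lengths are in mm, angles in rad, forces in N, time in s.
With the tool pointing down it reaches from about 300 to 875 mm from the base axis. Payload 6.4 kg.
Tool frame: the origin (TCP) lies on the front face of the gripper's body, between the roots of the fingers; the fingertips stand 64 mm ahead of it and the grasp point (between the pads) lies 45 mm ahead of it (r.grasp_offset is the distance from the TCP to the grasp point, in mm); x points along the fingers, z is the direction in which the jaws open and shut, and the axes are right-handed (so a half turn about x gives the same grasp; the last joint's range is limited). The gripper opens to 88 mm and grips with 3 to 60 N. Pads are 18 mm wide; open, the fingers measure 123 mm over their backs; the gripper's body (75 mm by 187 mm) begins 45 mm behind the grasp point.
Start: joints at [-1.35, 0.181, 1.607, -0, 1.354, -0.206], TCP at [238.044, -523.428, 302.714] pointing down, gripper open.
Joint ranges: [-2.99, 2.99], [-0.89, 2.07], [0.3, 2.58], [-1.14, 4.28], [0, 2.63], [-3.12, 3.12]. Speed limits (rad/s): [2.57, 2.57, 3.01, 3.14, 3.14, 3.14].

### API

Orientations are given as a rotation vector (axis times angle).
In Python, from cell import r gives the robot as it stands.
- The arm moves only by the tool carry_out, never from a script. Its argument "series" is a list of rows, each a list of 7 numbers: the shift along the world's x, y, z in cm, then the turn, a rotation vector about the world's x, y, z in rad, then the opening, from -1 (shut) to 1 (fully open). In form: [[tx, ty, tz, ax, ay, az, hand], ...]. A call has 1 to 20 rows; each row shifts and turns the commanded pose from where the row before left it; what a row does not reach is not made up. A row lasts 1/12 s, in which the tool goes at most 41.7 mm and 7.16 degrees, less where a joint would pass 70% of its speed; a pose out of reach is approached as far as the arm can. A call is refused whole if a number of a shift passes 4.17 or a number of a turn 0.125, either way. A call with a gripper value outside its range is refused whole. The fingers move at their own pace and stop on an object; "force" is the grip in N (left out, the last holds). Time passes only in rows, so rows that do not move let the fingers close. It gives the time, the measured TCP pose, the force and the opening at its end, in the units of the state.
- r.get_state(): the state, without advancing time (a new reading comes with each control period).
- r.get_image(name): name is "scene" or "top"; returns a dict with "color" (400x640x3 uint8, red, green, blue), "vfov" (degrees; the focal length in pixels is half the picture's height over the tangent of half this angle, whatever the lens; pixels are square), "cx", "cy" (the principal point, pixels), "camera_from_world" (4x4, takes a point from world to camera coordinates). Camera axes: x right, y down, z forward; pixel columns grow to the right and rows downward; lengths in mm; the calibration is good to about 2 mm. A picture is of the moment at which its call begins. There is no depth.
- r.close_job(): hands the job in, once; it reports no verdict.
The state is a dict: "t": time; "joint_pos": joint angles; "joint_velocities": joint speeds; "effort": joint torques, N m; "tool_pos": TCP position; "tcp_rot": TCP orientation; "ft_force": force on the tool from outside, world axes, zero at the start; "torque": the same for the moment, N m; "width": opening from 0.0 (shut) to 1.0 (fully open).
Only numpy, scipy, OpenCV 4.12 (cv2) and the standard library are available. Lean on these libraries where they do the work, as an engineer would, in place of code of your own. Each camera call takes 0.05 s, during which the arm holds its last target. There are 200 camera calls.

## Working session

There is one attempt and no reset: what is moved stays moved. The work goes in short steps, Python scripts to look and compute and a tool call to move; the robot and the scene stay as the last step left them, time stands still between calls to the robot, and variables do not carry over. Pictures are saved under pics/ and viewed, about 8 in all and at most 12, crops included, and the job is handed in when it is done.

Besides the shell and the picture viewer there is one more tool, called after "Call:" as name([rows], argument=value, ...), one row to a line, values as JSON. carry_out: Moves the arm, as the interface text tells. Its arguments: {"type":"object","properties":{"series":{"type":"array","items":{"type":"array","items":{"type":"number"}}},"force":{"type":"number"}},"required":["series"]}

```bash
mkdir -p pics
cat > h.py <<'E'
from cell import r
import numpy as np, cv2
def snap(n,f):
    d=r.get_image(n); cv2.imwrite(f,d["color"][:,:,::-1]); np.save(f[:-4]+'.npy',np.r_[d["vfov"],d["cx"],d["cy"],np.array(d["camera_from_world"]).ravel()]); return d
def load(f):
    a=np.load(f); fl=200/np.tan(np.radians(a[0])/2); return fl,a[1],a[2],a[3:].reshape(4,4)
def px2w(f,u,v,z):
    fl,cx,cy,T=load(f); R=T[:3,:3]; c=-R.T@T[:3,3]; d=R.T@np.array([(u-cx)/fl,(v-cy)/fl,1]); return c+d*(z-c[2])/d[2]
def w2px(f,p):
    fl,cx,cy,T=load(f); q=T[:3,:3]@np.array(p)+T[:3,3]; return q[:2]/q[2]*fl+[cx,cy]
E
python3 - <<'E'
from h import *
for n in("top","scene"):
    d=snap(n,f"pics/{n}0.png"); f=f"pics/{n}0.npy"; fl,cx,cy,T=load(f); print(n,fl,cx,cy,-T[:3,:3].T@T[:3,3])
print(r.get_state(), r.grasp_offset)
E
```

```text
top 488.45002687507866 320.1950698167428 193.20265356578633 [ 365.5383967    -9.73935268 1305.1474926 ]
scene 467.68438080419406 324.5047315507828 196.3600847459079 [1130.65043504  122.17060341 1059.29328809]
{'t': 0.1, 'joint_pos': array([-1.35031179e+00,  1.81473156e-01,  1.60784757e+00, -1.46375079e-05,
        1.35383642e+00, -2.06322746e-01]), 'joint_velocities': array([ 8.04534920e-04, -8.77097059e-04, -2.83028038e-03, -1.24856295e-03,
        3.44755886e-05, -3.46047317e-04]), 'effort': array([ 7.67493793e-05, -4.34822917e+01, -3.42695940e+01,  7.03194877e-02,
        3.40543070e-02, -3.95058100e-05]), 'tool_pos': array([ 237.9490736 , -523.04963998,  301.92577461]), 'tcp_rot': array([ 0.89036532,  1.38255376, -0.88857716]), 'ft_force': array([-0.13314226, -0.00163719,  0.29533275]), 'torque': array([0.0075877 , 0.05446371, 0.00810257]), 'width': 0.9992072708681199} 45.3
```

View pics/top0.png

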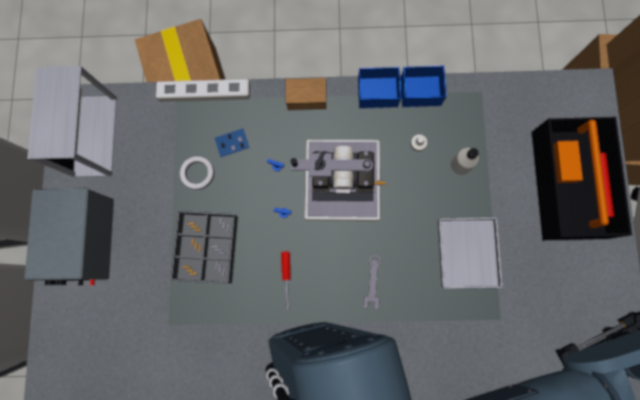

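View pics/scene0.png

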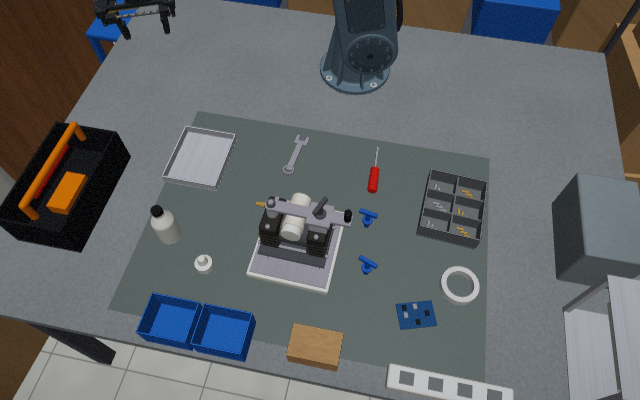

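The top view has the compressor centred around (343,180), with the bar's pivot near (367,163), the pin near (320,160) and the post near (294,162). The tray is at (469,253). The scene view shows the pin at (321,207) and the post at (348,215). The two blue T-shapes are look-alikes. I'll enlarge both views.

Run:
```python
import cv2,numpy as np
a=cv2.imread('pics/top0.png')[130:225,280:400]; b=cv2.imread('pics/scene0.png')[180:300,240:360]
a=cv2.resize(a,None,fx=6,fy=6,interpolation=cv2.INTER_CUBIC)
cv2.imwrite('pics/ct.png',a); cv2.imwrite('pics/cs.png',cv2.resize(b,None,fx=5,fy=5,interpolation=cv2.INTER_CUBIC))
```

```text
(no output)
```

View pics/ct.png

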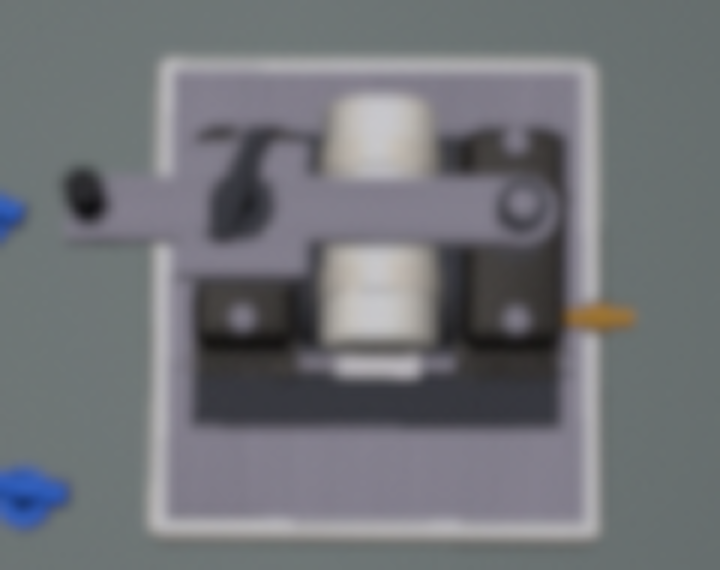

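View pics/cs.png

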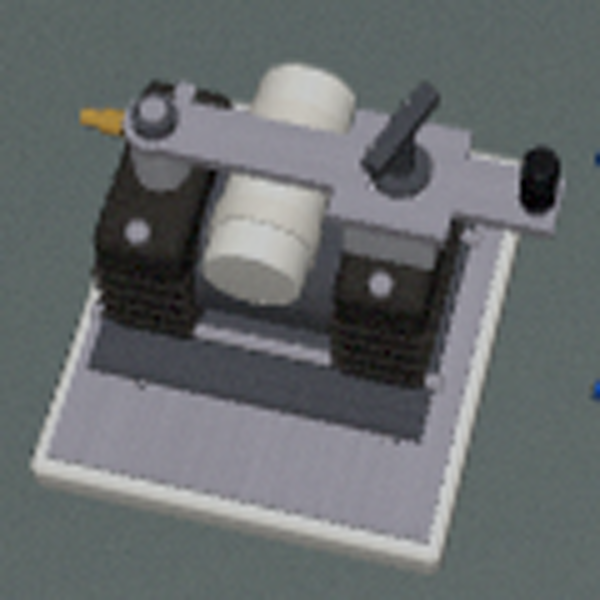

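Run:
```python
from h import *
t='pics/top0.npy'; s='pics/scene0.npy'
T=lambda x,y,z:px2w(t,280+x/6,130+y/6,z).round(1)
S=lambda x,y,z:px2w(s,240+x/5,180+y/5,z).round(1)
print('base rim top'); 
for p in[(163,62),(597,62),(598,535),(150,530)]:print(T(*p,30))
print('S',S(40,462,30),S(437,555,30))
print('pivot',T(522,203,190),S(155,108,195))
print('post',T(80,177,218),S(541,157,218))
print('T ends',T(265,137,226),T(222,232,226),S(428,92,226),S(378,165,226))
print('collar',S(398,172,190), T(243,210,190))
for p in[(440,219),(496,219),(499,288),(442,287)]:print('tray',px2w(t,*p,28).round(1))
for p in[(236,132),(188,127),(164,181),(222,189)]:print('trayS',px2w(s,*p,28).round(1))
```

```text
base rim top
[752.4  57.4  30. ]
[ 747.1 -138.2   30. ]
[ 532.7 -130.    30. ]
[539.1  65.9  30. ]
S [ 747.9 -126.6   30. ] [755.4  64.7  30. ]
pivot [642.9 -90.6 190. ] [642.5 -83.8 195. ]
post [650.4  80.  218. ] [646.2  84.3 218. ]
T ends [662.2   8.6 226. ] [625.5  25.6 226. ] [629.5  33.1 226. ] [668.   19.9 226. ]
collar [649.6  24.5 190. ] [642.8  18.4 190. ]
tray [ 529.9 -287.5   28. ]
tray [ 526.8 -432.4   28. ]
tray [ 350.3 -425.3   28. ]
tray [ 355.3 -281.6   28. ]
trayS [ 346.  -278.7   28. ]
trayS [ 356.2 -417.2   28. ]
trayS [ 543.6 -415.3   28. ]
trayS [ 536.8 -258.4   28. ]
```

Run:
```python
from h import *
from scipy.spatial.transform import Rotation as R
s=r.get_state(); m=R.from_rotvec(s['tcp_rot']).as_matrix(); print(m.round(3)); print('jaw yaw',np.arctan2(m[1,2],m[0,2]),s['joint_pos'])
```

```text
[[-0.     0.91   0.414]
 [ 0.002  0.414 -0.91 ]
 [-1.     0.    -0.002]]
jaw yaw -1.1439856423476074 [-1.35031179e+00  1.81473156e-01  1.60784757e+00 -1.46375079e-05
  1.35383642e+00 -2.06322746e-01]
```

Call:
carry_out([
  [4,4,2,0,0,0,1],
  [4,4,2,0,0,0,1],
  [4,4,2,0,0,0,1],
  [0,4,0,0,0,0,-0.2],
  [0,4,0,0,0,0,-0.2],
])

```text
t: 0.52
tool_pos: [322.3, -358.8, 344.7]
tcp_rot: [0.888, 1.381, -0.889]
ft_force: [0.4, 0.3, 0.1]
width: 0.872
```

Run:
```python
from h import *
from scipy.spatial.transform import Rotation as R
s=r.get_state(); m=R.from_rotvec(s['tcp_rot']).as_matrix(); print(m.round(3)); print('jaw yaw',np.arctan2(m[1,2],m[0,2]),s['joint_pos'],s['tool_pos'])
```

```text
[[ 0.001  0.91   0.415]
 [-0.001  0.415 -0.91 ]
 [-1.     0.     0.001]]
jaw yaw -1.1428652428111847 [-1.08579498e+00 -6.71687188e-02  1.78194380e+00  2.01047195e-04
  1.42602346e+00  5.70412390e-02] [ 322.30162854 -358.81449023  344.70122612]
```

Call:
carry_out([
  [2.6,3.05,-0.1,0,0,-0.115,-0.2],
  [2.6,3.05,-0.1,0,0,-0.115,-0.2],
  [2.6,3.05,-0.1,0,0,-0.115,-0.2],
  [2.6,3.05,-0.1,0,0,-0.115,-0.2],
  [2.6,3.05,-0.1,0,0,-0.115,-0.2],
  [2.6,3.05,-0.1,0,0,-0.115,-0.2],
  [2.6,3.05,-0.1,0,0,-0.115,-0.2],
  [2.6,3.05,-0.1,0,0,0,-0.2],
  [2.6,3.05,-0.1,0,0,0,-0.2],
  [2.6,3.05,-0.1,0,0,0,-0.2],
  [2.6,3.05,-0.1,0,0,0,-0.2],
  [2.6,3.05,-0.1,0,0,0,-0.2],
  [0,0,0,0,0,0,-0.2],
  [0,0,0,0,0,0,-0.2],
])

```text
t: 1.68
tool_pos: [620.8, -8.6, 331.6]
tcp_rot: [1.436, 1.045, -1.439]
ft_force: [-0.4, -0.4, -0.6]
width: 0.398
```

```bash
cat >> h.py <<'E'
from scipy.spatial.transform import Rotation as Ro
def st():
    s=r.get_state(); m=Ro.from_rotvec(s['tcp_rot']).as_matrix(); print('t',s['t'],'jaw',np.arctan2(m[1,2],m[0,2]).round(3),'xz',m[:,0].round(3),'pos',s['tool_pos'].round(1),'F',s['ft_force'].round(1),'M',s['torque'].round(2),'w',round(88*s['width'],1),'q',s['joint_pos'].round(2)); return s
E
python3 - <<'E'
from h import *
st(); snap("scene","pics/s1.png"); snap("top","pics/t1.png")
b=cv2.imread('pics/s1.png')[130:250,240:400]; cv2.imwrite('pics/cs1.png',cv2.resize(b,None,fx=5,fy=5,interpolation=cv2.INTER_CUBIC))
E
```

```text
t 1.6833 jaw -1.886 xz [-0.002  0.    -1.   ] pos [620.8  -8.6 331.6] F [-0.4 -0.4 -0.6] M [0.02 0.02 0.  ] w 35.0 q [-0.2   0.26  1.45 -0.    1.43  1.68]
```

View pics/cs1.png

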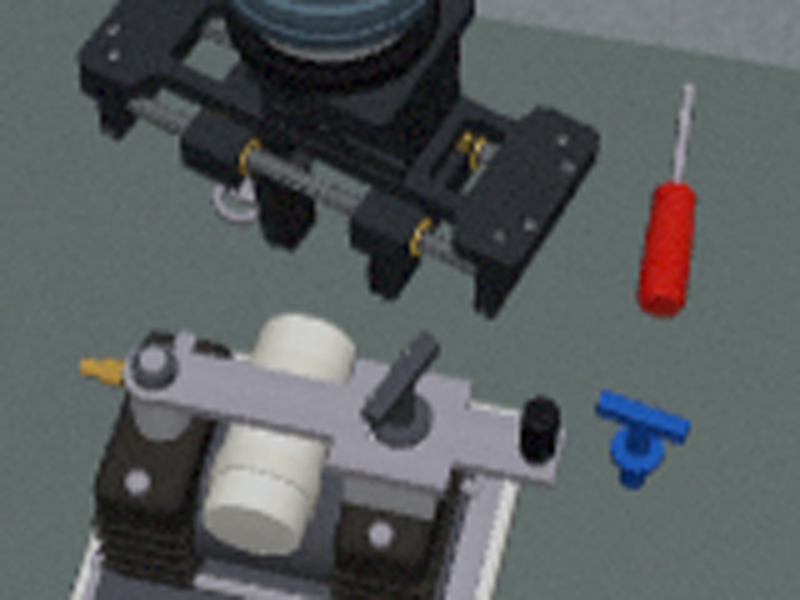

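Call:
carry_out([
  [1.2,1.5,0,0,0,-0.065,-0.2],
  [1.2,1.5,0,0,0,0,-0.2],
  [0,0,-1.5,0,0,0,-0.2],
  [0,0,-1.5,0,0,0,-0.2],
  [0,0,0,0,0,0,-0.2],
  [0,0,0,0,0,0,-0.2],
])

```text
t: 2.28
tool_pos: [643.5, 18.1, 302.4]
tcp_rot: [1.486, 1.003, -1.489]
ft_force: [-0.5, -0.3, -0.9]
width: 0.4
```

Run:
```python
from h import *
s=st(); snap("scene","pics/s2.png")
b=cv2.imread('pics/s2.png')[130:250,260:380]; b=cv2.resize(b,None,fx=5,fy=5,interpolation=cv2.INTER_CUBIC)
m=Ro.from_rotvec(s['tcp_rot']).as_matrix(); p=s['tool_pos']
print([(w2px('pics/s2.npy',p+m@np.array(o))-[260,130])*5 for o in ([64,0,0],[64,0,17],[64,0,-17],[45,0,0])])
cv2.imwrite('pics/cs2.png',b)
```

```text
t 2.2833 jaw -1.956 xz [-0.002  0.    -1.   ] pos [643.5  18.1 302.4] F [-0.5 -0.3 -0.9] M [0.07 0.07 0.03] w 35.2 q [-0.16  0.33  1.42 -0.    1.39  1.8 ]
[array([286.0882285 , 348.20115677]), array([251.85997825, 328.63995751]), array([320.65853525, 367.95783885]), array([285.91775607, 323.85925705])]
```

View pics/cs2.png

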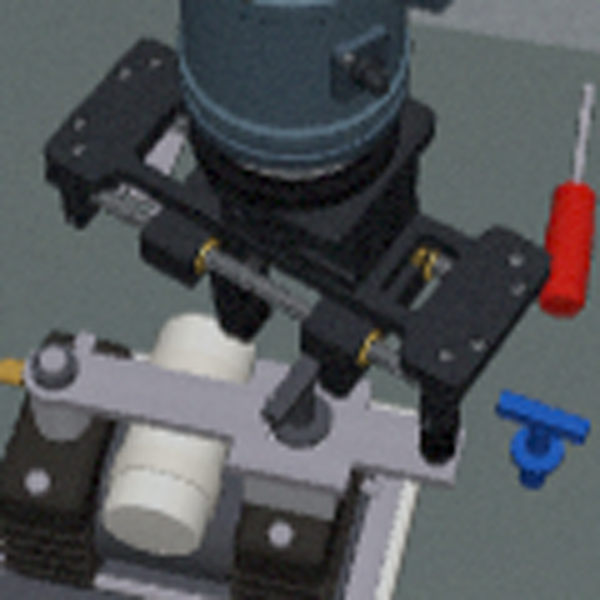

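Run:
```python
from h import *
s=r.get_state(); m=Ro.from_rotvec(s['tcp_rot']).as_matrix(); p=s['tool_pos']
for o in [(0,0,0),(0,35,-93),(0,-35,-93),(0,35,93),(0,-35,93),(0,35,-85),(20,35,-93)]: print(o,((w2px('pics/s2.npy',p+m@np.array(o))-[260,130])*5).round(0))
print('Tbar center/pin top', [((w2px('pics/s2.npy',q)-[260,130])*5).round(0) for q in [(645,21,226),(648,21,226),(645,24,226)]])
```

```text
(0, 0, 0) [285. 262.]
(0, 35, -93) [442. 445.]
(0, -35, -93) [539. 312.]
(0, 35, 93) [ 38. 214.]
(0, -35, 93) [143.  96.]
(0, 35, -85) [424. 435.]
(20, 35, -93) [439. 471.]
Tbar center/pin top [array([292., 368.]), array([291., 374.]), array([299., 370.])]
```

Call:
carry_out([
  [0.3,0.4,0,0,0,0,-0.2],
  [0,0,-1,0,0,0,-0.2],
  [0,0,-1,0,0,0,-0.2],
  [0,0,-1,0,0,0,-0.2],
  [0,0,-0.7,0,0,0,-0.2],
  [0,0,0,0,0,0,-0.2],
])

```text
t: 2.83
tool_pos: [646.1, 23.6, 262.8]
tcp_rot: [1.483, 1.006, -1.49]
ft_force: [-0.4, 0.3, -0.1]
width: 0.4
```

Run:
```python
from h import *
s=st(); snap("scene","pics/s3.png")
b=cv2.imread('pics/s3.png')[150:250,270:390]; cv2.imwrite('pics/cs3.png',cv2.resize(b,None,fx=6,fy=6,interpolation=cv2.INTER_CUBIC))
```

```text
t 2.8333 jaw -1.954 xz [-0.005  0.001 -1.   ] pos [646.1  23.6 262.8] F [-0.4  0.3 -0.1] M [ 0.15  0.05 -0.06] w 35.2 q [-0.15  0.37  1.45 -0.    1.32  1.81]
```

View pics/cs3.png

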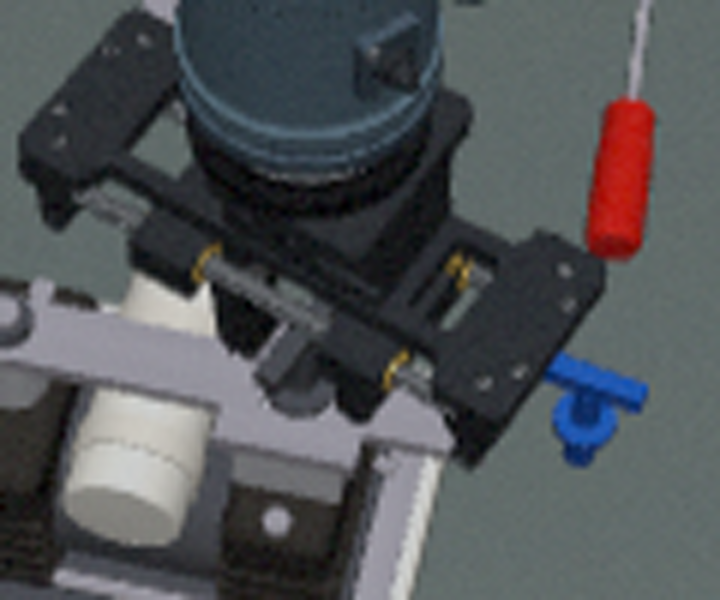

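The T-bar's near end, at (285,360), lies between the two fingers. I'll close gently first.

Call:
carry_out([
  [0,0,0.2,0,0,0,-1],
  [0,0,0,0,0,0,-1],
  [0,0,0,0,0,0,-1],
  [0,0,0,0,0,0,-1],
  [0,0,0,0,0,0,-1],
  [0,0,0,0,0,0,-1],
], force=8)

```text
t: 3.38
tool_pos: [647.4, 22.2, 268.5]
tcp_rot: [1.485, 1.001, -1.487]
ft_force: [-2.3, -4.1, 2.3]
width: 0.129
```

```bash
python3 -c "from h import *;st()"
```

```text
t 3.3833 jaw -1.955 xz [ 0.    -0.002 -1.   ] pos [647.4  22.2 268.5] F [-2.3 -4.1  2.3] M [-0.77  0.33 -0.03] w 11.3 q [-0.15  0.37  1.44 -0.    1.33  1.81]
```

Call:
carry_out([
  [0,0,0,0,0,0,-0.5],
  [0,0,0,0,0,0,-0.5],
  [-0.1,-0.25,-0.3,0,0,0,-0.5],
  [0,0,0,0,0,0,-0.5],
  [0,0,0,0,0,0,-1],
  [0,0,0,0,0,0,-1],
  [0,0,0,0,0,0,-1],
  [0,0,0,0,0,0,-1],
  [0,0,0,0,0,0,-1],
])

```text
t: 4.13
tool_pos: [646.3, 21.1, 264.9]
tcp_rot: [1.486, 1.003, -1.486]
ft_force: [-0.2, 0.5, -0.1]
width: 0.13
```

```bash
python3 -c "from h import *;st()"
```

```text
t 4.1333 jaw -1.954 xz [-0.  0. -1.] pos [646.3  21.1 264.9] F [-0.2  0.5 -0.1] M [0.18 0.02 0.  ] w 11.5 q [-0.15  0.37  1.45  0.    1.32  1.8 ]
```

Call:
carry_out([
  [0,0,0,0,0,0,-1],
  [0,0,0,0,0,0,-1],
  [0,0,0,0,0,0,-1],
  [0,0,0,0,0,0.06,-1],
  [0,0,0,0,0,0.08,-1],
  [0,0,0,0,0,0.1,-1],
  [0,0,0,0,0,0,-1],
  [0,0,0,0,0,0,-1],
], force=55)

```text
t: 4.8
tool_pos: [646.4, 20.9, 264.9]
tcp_rot: [1.316, 1.137, -1.316]
ft_force: [-0.5, 1.2, -0.8]
width: 0.116
```

```bash
python3 -c "from h import *;st()"
```

```text
t 4.8 jaw -1.717 xz [-0.  0. -1.] pos [646.4  20.9 264.9] F [-0.5  1.2 -0.8] M [ 0.23  0.03 -0.07] w 10.2 q [-0.15  0.37  1.45  0.    1.32  1.57]
```

Call:
carry_out([
  [0,0,0.02,0,0,0.1,-1],
  [0,0,0.02,0,0,0.12,-1],
  [0,0,0.02,0,0,0.12,-1],
  [0,0,0.02,0,0,0.12,-1],
  [0,0,0,0,0,-0.06,-1],
  [0,0,0.01,0,0,-0.12,-1],
  [0,0,0.02,0,0,-0.12,-1],
  [0,0,0.02,0,0,-0.12,-1],
  [0,0,0.02,0,0,-0.12,-1],
  [0,0,0.02,0,0,-0.12,-1],
  [0,0,0.02,0,0,-0.12,-1],
  [0,0,0.02,0,0,-0.12,-1],
  [0,0,0.02,0,0,-0.12,-1],
  [0,0,0.02,0,0,-0.12,-1],
])

```text
t: 5.97
tool_pos: [646.1, 20.8, 266.5]
tcp_rot: [1.789, 0.694, -1.792]
ft_force: [-0.2, 0.2, -4.6]
width: 0.116
```

```bash
python3 -c "from h import *;st()"
```

```text
t 5.9667 jaw -2.403 xz [-0.001 -0.    -1.   ] pos [646.1  20.8 266.5] F [-0.2  0.2 -4.6] M [ 0.08 -0.05  0.28] w 10.2 q [-0.15  0.37  1.45 -0.    1.33  2.25]
```

Call:
carry_out([
  [0,0,0,0,0,0.06,-1],
  [0,0,0.01,0,0,0.12,-1],
  [0,0,0.02,0,0,0.12,-1],
  [0,0,0.02,0,0,0.12,-1],
  [0,0,0.02,0,0,0.12,-1],
  [0,0,0.02,0,0,0.12,-1],
  [0,0,0.02,0,0,0.12,-1],
  [0,0,0.02,0,0,0.12,-1],
  [0,0,0.02,0,0,0.12,-1],
  [0,0,0.02,0,0,0.12,-1],
  [0,0,0,0,0,-0.06,-1],
  [0,0,0.01,0,0,-0.12,-1],
  [0,0,0.02,0,0,-0.12,-1],
  [0,0,0.02,0,0,-0.12,-1],
  [0,0,0.02,0,0,-0.12,-1],
  [0,0,0.02,0,0,-0.12,-1],
  [0,0,0.02,0,0,-0.12,-1],
  [0,0,0.02,0,0,-0.12,-1],
  [0,0,0.02,0,0,-0.12,-1],
  [0,0,0.02,0,0,-0.12,-1],
])

```text
t: 7.63
tool_pos: [645.8, 20.9, 269.1]
tcp_rot: [1.789, 0.694, -1.793]
ft_force: [0.9, 0.4, -7.0]
width: 0.112
```

```bash
python3 -c "from h import *;st()"
```

```text
t 7.6333 jaw -2.403 xz [-0.002  0.    -1.   ] pos [645.8  20.9 269.1] F [ 0.9  0.4 -7. ] M [ 0.17 -0.22  0.19] w 9.8 q [-0.15  0.37  1.45 -0.    1.33  2.25]
```

Call:
carry_out([
  [0,0,0,0,0,0.06,-1],
  [0,0,0.01,0,0,0.12,-1],
  [0,0,0.02,0,0,0.12,-1],
  [0,0,0.02,0,0,0.12,-1],
  [0,0,0.02,0,0,0.12,-1],
  [0,0,0.02,0,0,0.12,-1],
  [0,0,0.02,0,0,0.12,-1],
  [0,0,0.02,0,0,0.12,-1],
  [0,0,0.02,0,0,0.12,-1],
  [0,0,0.02,0,0,0.12,-1],
  [0,0,0,0,0,-0.06,-1],
  [0,0,0.01,0,0,-0.12,-1],
  [0,0,0.02,0,0,-0.12,-1],
  [0,0,0.02,0,0,-0.12,-1],
  [0,0,0.02,0,0,-0.12,-1],
  [0,0,0.02,0,0,-0.12,-1],
  [0,0,0.02,0,0,-0.12,-1],
  [0,0,0.02,0,0,-0.12,-1],
  [0,0,0.02,0,0,-0.12,-1],
  [0,0,0.02,0,0,-0.12,-1],
])

```text
t: 9.3
tool_pos: [645.6, 20.9, 271.9]
tcp_rot: [1.788, 0.695, -1.794]
ft_force: [2.4, -0.1, -9.3]
width: 0.113
```

```bash
python3 -c "from h import *;st()"
```

```text
t 9.3 jaw -2.403 xz [-0.003  0.    -1.   ] pos [645.6  20.9 271.9] F [ 2.4 -0.1 -9.3] M [ 0.16 -0.47  0.2 ] w 9.9 q [-0.15  0.36  1.44 -0.    1.34  2.25]
```

Call:
carry_out([
  [0.02,0,0,0,0,0.06,-1],
  [0.02,0,0.01,0,0,0.12,-1],
  [0.02,0,0.02,0,0,0.12,-1],
  [0,0,0.02,0,0,0.12,-1],
  [0,0,0.02,0,0,0.12,-1],
  [0,0,0.02,0,0,0.12,-1],
  [0,0,0.02,0,0,0.12,-1],
  [0,0,0.02,0,0,0.12,-1],
  [0,0,0.02,0,0,0.12,-1],
  [0,0,0.02,0,0,0.12,-1],
  [0,0,0,0,0,-0.06,-1],
  [0,0,0.01,0,0,-0.12,-1],
  [0,0,0.02,0,0,-0.12,-1],
  [0,0,0.02,0,0,-0.12,-1],
  [0,0,0.02,0,0,-0.12,-1],
  [0,0,0.02,0,0,-0.12,-1],
  [0,0,0.02,0,0,-0.12,-1],
  [0,0,0.02,0,0,-0.12,-1],
  [0,0,0.02,0,0,-0.12,-1],
  [0,0,0.02,0,0,-0.12,-1],
])

```text
t: 10.97
tool_pos: [645.9, 20.9, 274.8]
tcp_rot: [1.787, 0.695, -1.795]
ft_force: [0.6, -0.7, -10.3]
width: 0.117
```

```bash
python3 -c "from h import *;st()"
```

```text
t 10.9667 jaw -2.403 xz [-0.004  0.    -1.   ] pos [645.9  20.9 274.8] F [  0.6  -0.7 -10.3] M [ 0.07 -0.15  0.18] w 10.3 q [-0.15  0.36  1.44 -0.    1.34  2.25]
```

Call:
carry_out([
  [0,0,0,0,0,0.06,-1],
  [0,0,0.01,0,0,0.12,-1],
  [0,0,0.02,0,0,0.12,-1],
  [0,0,0.02,0,0,0.12,-1],
  [0,0,0.02,0,0,0.12,-1],
  [0,0,0.02,0,0,0.12,-1],
  [0,0,0.02,0,0,0.12,-1],
  [0,0,0.02,0,0,0.12,-1],
  [0,0,0.02,0,0,0.12,-1],
  [0,0,0.02,0,0,0.12,-1],
  [0,0,0,0,0,-0.06,-1],
  [0,0,0.01,0,0,-0.12,-1],
  [0,0,0.02,0,0,-0.12,-1],
  [0,0,0.02,0,0,-0.12,-1],
  [0,0,0.02,0,0,-0.12,-1],
  [0,0,0.02,0,0,-0.12,-1],
  [0,0,0.02,0,0,-0.12,-1],
  [0,0,0.02,0,0,-0.12,-1],
  [0,0,0.02,0,0,-0.12,-1],
  [0,0,0.02,0,0,-0.12,-1],
])

```text
t: 12.63
tool_pos: [645.9, 20.9, 278.1]
tcp_rot: [1.787, 0.695, -1.795]
ft_force: [0.8, 0.3, -11.2]
width: 0.112
```

Call:
carry_out([
  [0,0,0,0,0,0.06,-1],
  [0,0,0.01,0,0,0.12,-1],
  [0,0,0.02,0,0,0.12,-1],
  [0,0,0.02,0,0,0.12,-1],
  [0,0,0.02,0,0,0.12,-1],
  [0,0,0.02,0,0,0.12,-1],
  [0,0,0.02,0,0,0.12,-1],
  [0,0,0.02,0,0,0.12,-1],
  [0,0,0.02,0,0,0.12,-1],
  [0,0,0.02,0,0,0.12,-1],
  [0,0,0,0,0,-0.06,-1],
  [0,0,0.01,0,0,-0.12,-1],
  [0,0,0.02,0,0,-0.12,-1],
  [0,0,0.02,0,0,-0.12,-1],
  [0,0,0.02,0,0,-0.12,-1],
  [0,0,0.02,0,0,-0.12,-1],
  [0,0,0.02,0,0,-0.12,-1],
  [0,0,0.02,0,0,-0.12,-1],
  [0,0,0.02,0,0,-0.12,-1],
  [0,0,0.02,0,0,-0.12,-1],
])

```text
t: 14.3
tool_pos: [645.9, 21.0, 281.3]
tcp_rot: [1.787, 0.695, -1.795]
ft_force: [1.3, -0.4, -11.4]
width: 0.114
```

```bash
python3 -c "from h import *;st()"
```

```text
t 14.3 jaw -2.403 xz [-0.004  0.    -1.   ] pos [645.9  21.  281.3] F [  1.3  -0.4 -11.4] M [ 0.14 -0.21  0.14] w 10.0 q [-0.15  0.36  1.43 -0.    1.36  2.25]
```

Call:
carry_out([
  [0,0,0,0,0,0.06,-1],
  [0,0,0.01,0,0,0.12,-1],
  [0,0,0.02,0,0,0.12,-1],
  [0,0,0.02,0,0,0.12,-1],
  [0,0,0.02,0,0,0.12,-1],
  [0,0,0.02,0,0,0.12,-1],
  [0,0,0.02,0,0,0.12,-1],
  [0,0,0.02,0,0,0.12,-1],
  [0,0,0.02,0,0,0.12,-1],
  [0,0,0.02,0,0,0.12,-1],
  [0,0,0,0,0,-0.06,-1],
  [0,0,0.01,0,0,-0.12,-1],
  [0,0,0.02,0,0,-0.12,-1],
  [0,0,0.02,0,0,-0.12,-1],
  [0,0,0.02,0,0,-0.12,-1],
  [0,0,0.02,0,0,-0.12,-1],
  [0,0,0.02,0,0,-0.12,-1],
  [0,0,0.02,0,0,-0.12,-1],
  [0,0,0.02,0,0,-0.12,-1],
  [0,0,0.02,0,0,-0.12,-1],
])

```text
t: 15.97
tool_pos: [647.0, 20.7, 287.7]
tcp_rot: [1.79, 0.692, -1.791]
ft_force: [0.1, 0.8, -1.3]
width: 0.114
```

Call:
carry_out([
  [0,0,0,0,0,0.06,-1],
  [0,0,0.01,0,0,0.12,-1],
  [0,0,0.02,0,0,0.12,-1],
  [0,0,0.02,0,0,0.12,-1],
  [0,0,0.02,0,0,0.12,-1],
  [0,0,0.02,0,0,0.12,-1],
  [0,0,0.02,0,0,0.12,-1],
  [0,0,0.02,0,0,0.12,-1],
  [0,0,0.02,0,0,0.12,-1],
  [0,0,0.02,0,0,0.12,-1],
  [0,0,0,0,0,-0.06,-1],
  [0,0,0.01,0,0,-0.12,-1],
  [0,0,0.02,0,0,-0.12,-1],
  [0,0,0.02,0,0,-0.12,-1],
  [0,0,0.02,0,0,-0.12,-1],
  [0,0,0.02,0,0,-0.12,-1],
  [0,0,0.02,0,0,-0.12,-1],
  [0,0,0.02,0,0,-0.12,-1],
  [0,0,0.02,0,0,-0.12,-1],
  [0,0,0.02,0,0,-0.12,-1],
])

```text
t: 17.63
tool_pos: [647.0, 20.7, 291.1]
tcp_rot: [1.79, 0.692, -1.791]
ft_force: [-0.8, 1.0, -0.0]
width: 0.117
```

Call:
carry_out([
  [0,0,0,0,0,0.06,-1],
  [0,0,0.01,0,0,0.12,-1],
  [0,0,0.02,0,0,0.12,-1],
  [0,0,0.02,0,0,0.12,-1],
  [0,0,0.02,0,0,0.12,-1],
  [0,0,0.02,0,0,0.12,-1],
  [0,0,0.02,0,0,0.12,-1],
  [0,0,0.02,0,0,0.12,-1],
  [0,0,0.02,0,0,0.12,-1],
  [0,0,0.02,0,0,0.12,-1],
])

```text
t: 18.47
tool_pos: [647.0, 20.7, 292.8]
tcp_rot: [0.97, 1.343, -0.971]
ft_force: [0.6, -0.2, -1.7]
width: 0.117
```

```bash
python3 -c "from h import *;st()"
```

```text
t 18.4667 jaw -1.251 xz [-0. -0. -1.] pos [647.   20.7 292.8] F [ 0.6 -0.2 -1.7] M [-0.01  0.01  0.05] w 10.3 q [-0.15  0.35  1.42 -0.    1.37  1.1 ]
```

The pull has dropped to about the pin's own weight and the width still shows a grip, so the pin looks free. I'll lift straight up.

Call:
carry_out([
  [0,0,0.3,0,0,0,-1],
  [0,0,0.3,0,0,0,-1],
  [0,0,0.3,0,0,0,-1],
  [0,0,0.3,0,0,0,-1],
  [0,0,0.5,0,0,0,-1],
  [0,0,1,0,0,0,-1],
  [0,0,1,0,0,0,-1],
  [0,0,1,0,0,0,-1],
  [0,0,0.5,0,0,0,-1],
  [0,0,0.5,0,0,0,-1],
  [0,0,0,0,0,0,-1],
])

```text
t: 19.38
tool_pos: [647.4, 20.9, 351.7]
tcp_rot: [0.974, 1.34, -0.972]
ft_force: [0.3, -0.0, -1.6]
width: 0.119
```

Run:
```python
from h import *
s=st(); snap("scene","pics/s4.png")
b=cv2.imread('pics/s4.png')[110:250,250:400]; cv2.imwrite('pics/cs4.png',cv2.resize(b,None,fx=4,fy=4,interpolation=cv2.INTER_CUBIC))
```

```text
t 19.3833 jaw -1.254 xz [ 0.002 -0.    -1.   ] pos [647.4  20.9 351.7] F [ 0.3 -0.  -1.6] M [ 0.01  0.02 -0.  ] w 10.5 q [-0.15  0.31  1.36  0.    1.48  1.1 ]
```

View pics/cs4.png

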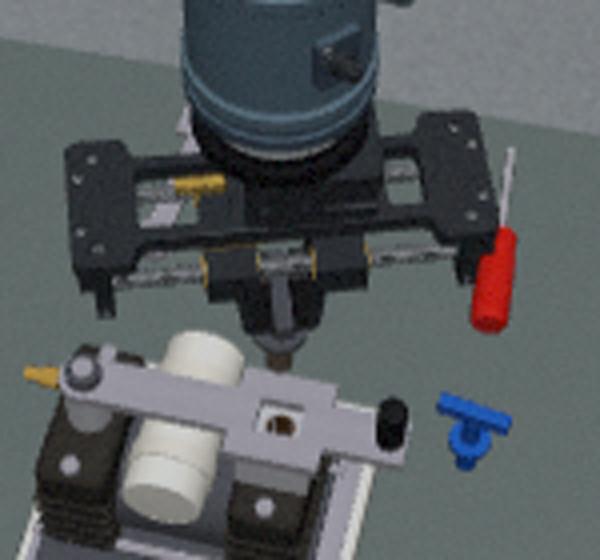

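The pin is out: it hangs in the gripper with its rusty tip at about (278,360), and the empty eye is at (282,425). Next I'll carry it to the tray. There I'll tilt it 45° so it can be laid down rather than dropped.

Call:
carry_out([
  [-1,-1.4,0,0,0,0,-1],
  [-2,-2.7,0,0,0,-0.12,-1],
  [-2,-2.7,0,0,0,-0.12,-1],
  [-2,-2.7,0,0,0,-0.12,-1],
  [-2,-2.7,0,0,0,-0.12,-1],
  [-2,-2.7,0,0,0,-0.12,-1],
  [-2,-2.7,0,0,0,-0.12,-1],
  [-2,-2.7,0,0,0,-0.12,-1],
  [-2,-2.7,0,0,0,-0.12,-1],
  [-2,-2.7,0,0,0,-0.12,-1],
  [-2,-2.7,0,0,0,-0.12,-1],
  [-2,-2.7,0,0,0,0,-1],
  [-1,-2,0,0,0,0,-1],
  [0,0,0,0,0,0,-1],
  [0,0,0,0,0,0,-1],
  [0,0,0,0,0,0,-1],
])

```text
t: 20.77
tool_pos: [407.0, -309.6, 349.5]
tcp_rot: [1.824, 0.654, -1.824]
ft_force: [1.1, 0.1, -1.2]
width: 0.114
```

```bash
python3 -c "from h import *;st()"
```

```text
t 20.7667 jaw -2.454 xz [-0.     0.001 -1.   ] pos [ 407.  -309.6  349.5] F [ 1.1  0.1 -1.2] M [ 0.15  0.02 -0.02] w 10.1 q [-0.88 -0.    1.71  0.    1.44  1.57]
```

Call:
carry_out([
  [0,0,-1,-0.086,-0.071,0,-1],
  [0,0,-2,-0.086,-0.071,0,-1],
  [0,0,-2,-0.086,-0.071,0,-1],
  [0,0,-2,-0.086,-0.071,0,-1],
  [0,0,-2,-0.086,-0.071,0,-1],
  [0,0,-2,-0.086,-0.071,0,-1],
  [0,0,-2,-0.086,-0.071,0,-1],
  [0,0,-2,0,0,0,-1],
  [0,0,-1,0,0,0,-1],
  [0,0,0,0,0,0,-1],
  [0,0,0,0,0,0,-1],
  [0,0,0,0,0,0,-1],
])

```text
t: 21.77
tool_pos: [408.2, -310.3, 194.4]
tcp_rot: [1.735, -0.061, -1.296]
ft_force: [0.4, 0.5, -0.6]
width: 0.115
```

Run:
```python
from h import *
s=st(); m=Ro.from_rotvec(s['tcp_rot']).as_matrix(); print('tip',s['tool_pos']+112*m[:,0]); snap("scene","pics/s5.png")
b=cv2.imread('pics/s5.png')[70:220,110:310]; cv2.imwrite('pics/cs5.png',cv2.resize(b,None,fx=4,fy=4,interpolation=cv2.INTER_CUBIC))
```

```text
t 21.7667 jaw -2.452 xz [ 0.44  -0.531 -0.724] pos [ 408.2 -310.3  194.4] F [ 0.4  0.5 -0.6] M [ 0.39  0.22 -0.04] w 10.2 q [-0.88 -0.07  2.29  0.02  0.17  1.55]
tip [ 457.50522062 -369.77700168  113.25679341]
```

View pics/cs5.png

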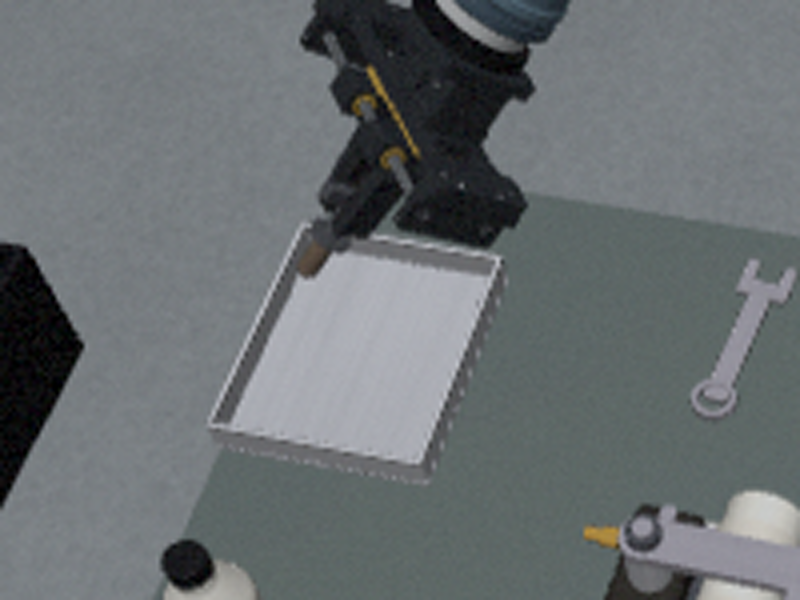

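Call:
carry_out([
  [0,0,-1,0,0,0,-1],
  [0,0,-2,0,0,0,-1],
  [0,0,-2,0,0,0,-1],
  [0,0,0,0,0,0,-1],
  [0,0,0,0,0,0,-1],
])

```text
t: 22.23
tool_pos: [407.5, -310.3, 143.3]
tcp_rot: [1.736, -0.061, -1.299]
ft_force: [0.6, 0.9, -0.8]
width: 0.119
```

Run:
```python
from h import *
s=st(); m=Ro.from_rotvec(s['tcp_rot']).as_matrix(); print('tip',s['tool_pos']+112*m[:,0])
```

```text
t 22.2333 jaw -2.453 xz [ 0.438 -0.53  -0.726] pos [ 407.5 -310.3  143.3] F [ 0.6  0.9 -0.8] M [ 0.43  0.22 -0.04] w 10.5 q [-0.88  0.07  2.3   0.2   0.02  1.37]
tip [ 456.52623639 -369.59113706   61.95711425]
```

Call:
carry_out([
  [0,0,0,0.077,0.064,0,-1],
  [0,0,0,0.077,0.064,0,-1],
  [0,0,0,0.077,0.064,0,-1],
  [0,0,-1,0,0,0,-1],
  [0,0,-1,0,0,0,-1],
  [0,0,-0.6,0,0,0,-1],
  [0,0,-0.4,0,0,0,-1],
  [0,0,0,0,0,0,-1],
  [0,0,0,0,0,0,-1],
])

```text
t: 22.98
tool_pos: [407.7, -310.4, 113.8]
tcp_rot: [1.791, 0.202, -1.509]
ft_force: [0.2, -0.4, -0.4]
width: 0.117
```

Run:
```python
from h import *
s=st(); m=Ro.from_rotvec(s['tcp_rot']).as_matrix(); print('tip',s['tool_pos']+112*m[:,0])
```

```text
t 22.9833 jaw -2.453 xz [ 0.285 -0.345 -0.894] pos [ 407.7 -310.4  113.8] F [ 0.2 -0.4 -0.4] M [ 0.32  0.18 -0.01] w 10.3 q [-0.88  0.15  2.16  0.    0.36  1.57]
tip [ 439.63352501 -349.03023611   13.65372013]
```

Call:
carry_out([
  [0,0,-0.2,0,0,0,-1],
  [0,0,-0.2,0,0,0,-1],
  [0,0,-0.1,0,0,0,-1],
  [0,0,0,0,0,0,-1],
  [0,0,0,0,0,0,-1],
])

```text
t: 23.4
tool_pos: [407.6, -310.2, 108.2]
tcp_rot: [1.791, 0.203, -1.51]
ft_force: [0.1, 0.1, -0.9]
width: 0.115
```

Call:
carry_out([
  [0,0,-0.1,0,0,0,-1],
  [0,0,-0.05,0,0,0,-1],
  [0,0,0,0,0,0,-1],
  [0,0,0,0,0,0,-1],
])

```text
t: 23.73
tool_pos: [407.6, -310.2, 106.7]
tcp_rot: [1.791, 0.202, -1.509]
ft_force: [0.2, -0.4, -1.0]
width: 0.115
```

Call:
carry_out([
  [0,0,-0.1,0,0,0,-1],
  [0,0,-0.05,0,0,0,-1],
  [0,0,0,0,0,0,-1],
])

```text
t: 23.98
tool_pos: [407.6, -310.2, 105.1]
tcp_rot: [1.791, 0.203, -1.51]
ft_force: [0.3, -1.1, -1.1]
width: 0.114
```

Call:
carry_out([
  [0,0,-0.1,0,0,0,-1],
  [0,0,-0.05,0,0,0,-1],
  [0,0,0,0,0,0,-1],
])

```text
t: 24.23
tool_pos: [408.1, -310.7, 104.7]
tcp_rot: [1.791, 0.201, -1.508]
ft_force: [-3.0, 3.9, 8.9]
width: 0.116
```

The tip is on the tray floor. I'll loosen the grip and lay the pin down by pivoting it about its tip.

Call:
carry_out([
  [0,0,0,0,0,0,-1],
  [0,0,0,0,0,0,-1],
  [-0.32,0.39,-0.25,0,0,0,-1],
  [-0.3,0.37,-0.3,0,0,0,-1],
  [-0.28,0.35,-0.37,0,0,0,-1],
  [-0.26,0.32,-0.41,0,0,0,-1],
  [0,0,0,0,0,0,-1],
], force=3)

```text
t: 24.82
tool_pos: [394.6, -294.1, 88.7]
tcp_rot: [1.792, 0.206, -1.512]
ft_force: [-1.2, 2.1, 0.1]
width: 0.134
```

Run:
```python
from h import *
s=st(); snap("scene","pics/s6.png")
b=cv2.imread('pics/s6.png')[100:220,140:280]; cv2.imwrite('pics/cs6.png',cv2.resize(b,None,fx=5,fy=5,interpolation=cv2.INTER_CUBIC))
```

```text
t 24.8167 jaw -2.453 xz [ 0.283 -0.342 -0.896] pos [ 394.6 -294.1   88.7] F [-1.2  2.1  0.1] M [0.37 0.16 0.01] w 11.8 q [-0.88  0.18  2.21  0.01  0.29  1.56]
```

View pics/cs6.png

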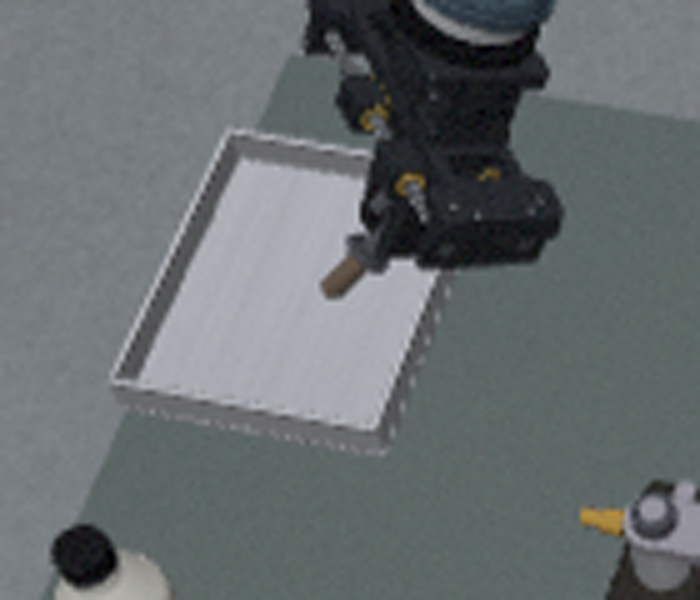

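The pin is pivoting with its tip on the floor at (333,290). I'll keep going.

Call:
carry_out([
  [-0.24,0.29,-0.44,0,0,0,-1],
  [-0.22,0.26,-0.47,0,0,0,-1],
  [-0.18,0.22,-0.45,0,0,0,-1],
  [-0.1,0.12,-0.2,0,0,0,-1],
  [0,0,0,0,0,0,-1],
  [0,0,0,0,0,0,-1],
])

```text
t: 25.37
tool_pos: [389.6, -288.7, 76.0]
tcp_rot: [1.791, 0.198, -1.507]
ft_force: [1.2, -4.3, 3.5]
width: 0.134
```

```bash
python3 -c "from h import *;st()"
```

```text
t 25.3667 jaw -2.453 xz [ 0.288 -0.348 -0.892] pos [ 389.6 -288.7   76. ] F [ 1.2 -4.3  3.5] M [-0.44 -0.09 -0.17] w 11.8 q [-0.88  0.2   2.23  0.01  0.24  1.56]
```

Call:
carry_out([
  [0,0,0,0,0,0,-0.72],
  [0,0,0,0,0,0,-0.7],
  [0,0,0,0,0,0,-0.67],
  [0,0,0,0,0,0,-0.64],
  [0,0,0,0,0,0,-0.6],
  [0,0,0,0,0,0,-0.55],
  [0,0,0,0,0,0,-0.55],
  [0,0,0,0,0,0,-0.55],
])

```text
t: 26.03
tool_pos: [389.3, -288.8, 76.0]
tcp_rot: [1.791, 0.198, -1.507]
ft_force: [-3.5, -6.6, 4.6]
width: 0.153
```

Run:
```python
from h import *
s=st(); snap("scene","pics/s7.png")
b=cv2.imread('pics/s7.png')[100:200,160:280]; cv2.imwrite('pics/cs7.png',cv2.resize(b,None,fx=6,fy=6,interpolation=cv2.INTER_CUBIC))
```

```text
t 26.0333 jaw -2.454 xz [ 0.287 -0.348 -0.893] pos [ 389.3 -288.8   76. ] F [-3.5 -6.6  4.6] M [-0.86  0.19 -0.46] w 13.4 q [-0.88  0.2   2.23  0.01  0.24  1.56]
```

View pics/cs7.png

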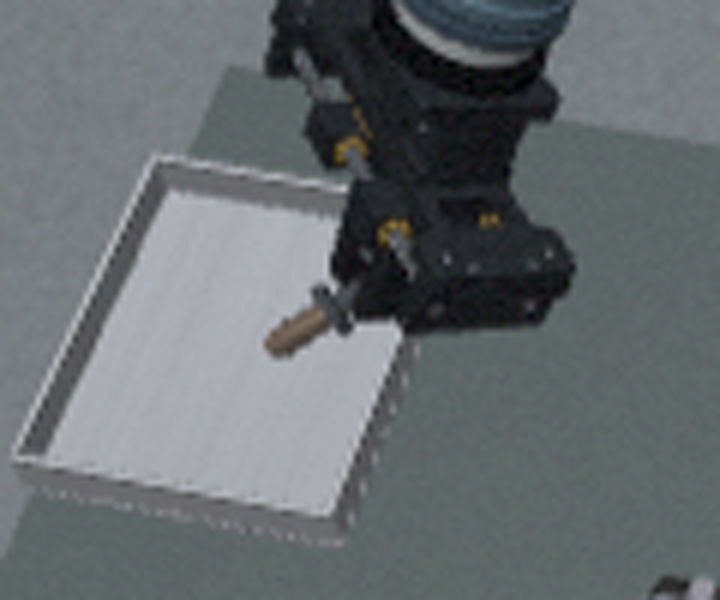

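The pin is nearly lying in the tray, with its tip at (280,345). The outer finger seems to be touching the tray's +y wall, which blocks the opening. I'll move 12 mm away from that wall and then open.

Call:
carry_out([
  [0,-0.3,0,0,0,0,-0.7],
  [0,-0.3,0,0,0,0,-0.7],
  [0,-0.3,0,0,0,0,-0.7],
  [0,-0.3,0,0,0,0,-0.7],
  [0,0,0,0,0,0,-0.66],
  [0,0,0,0,0,0,-0.62],
  [0,0,0,0,0,0,-0.58],
  [0,0,0,0,0,0,-0.55],
  [0,0,0,0,0,0,-0.55],
])

```text
t: 26.83
tool_pos: [388.6, -298.9, 74.8]
tcp_rot: [1.791, 0.203, -1.509]
ft_force: [-0.1, -0.3, 0.6]
width: 0.227
```

```bash
python3 -c "from h import *;st()"
```

```text
t 26.8333 jaw -2.453 xz [ 0.285 -0.344 -0.894] pos [ 388.6 -298.9   74.8] F [-0.1 -0.3  0.6] M [0.27 0.08 0.03] w 20.0 q [-0.9   0.21  2.22  0.05  0.25  1.51]
```

Call:
carry_out([
  [0,0,0.15,0,0,0,-0.5],
  [0,0,0.2,0,0,0,-0.45],
  [0,0.05,0.3,0,0,0,-0.4],
  [0,0.05,0.3,0,0,0,-0.35],
  [0,0.05,0.3,0,0,0,-0.3],
  [0,0.05,0.3,0,0,0,-0.25],
  [0,0.05,0.3,0,0,0,-0.2],
  [0,0,0.5,0,0,0,-0.1],
  [0,0,0.5,0,0,0,0],
  [0,0,1,0,0,0,0],
  [0,0,2,0,0,0,0],
  [-1,0,3,0,0,0,0],
  [-1,0,3,0,0,0,0],
  [0,0,3,0.077,0.064,0,0],
  [0,0,3,0.077,0.064,0,0],
  [0,0,3,0.077,0.064,0,0],
  [0,0,3,0.077,0.064,0,0],
  [0,0,2,0.05,0.04,0,0],
  [0,0,0,0,0,0,0],
])

```text
t: 28.42
tool_pos: [370.4, -299.1, 336.3]
tcp_rot: [1.824, 0.639, -1.814]
ft_force: [0.4, -0.9, 1.0]
width: 0.503
```

Run:
```python
from h import *
s=st(); snap("scene","pics/s8.png"); snap("top","pics/t8.png")
a=cv2.imread('pics/s8.png')[100:220,140:280]; a=cv2.resize(a,(700,600),interpolation=cv2.INTER_CUBIC)
# motion check: compressor region vs first image
i0=cv2.imread('pics/s4.png').astype(int);i1=cv2.imread('pics/s8.png').astype(int)
for nm,(y0,y1,x0,x1) in dict(bar=(200,235,255,355),post=(205,225,340,356)).items(): print(nm,abs(i0-i1)[y0:y1,x0:x1].mean())
cv2.imwrite('pics/cs8.png',a)
```

```text
t 28.4167 jaw -2.453 xz [ 0.009 -0.01  -1.   ] pos [ 370.4 -299.1  336.3] F [ 0.4 -0.9  1. ] M [ 0.07 -0.06 -0.  ] w 44.2 q [-0.93 -0.08  1.81  0.    1.4   1.52]
bar 5.028666666666667
post 4.767708333333333
```

View pics/cs8.png

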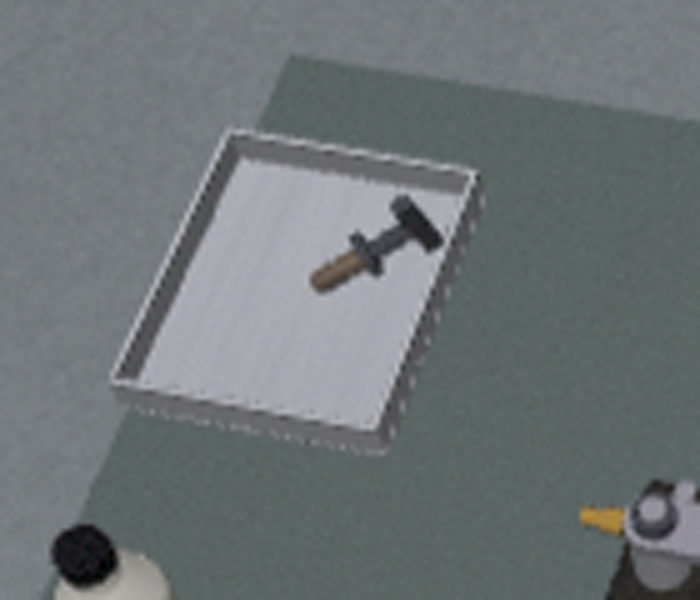

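The pin lies flat inside the tray, with its tip at (320,280) and the T-bar at (418,222). Next is the post. I'll straddle it with the jaws along the tangent and push it round its arc.

Call:
carry_out([
  [1.4,1.9,0,0,0,0.121,-0.1],
  [1.4,1.9,0,0,0,0.121,-0.1],
  [1.4,1.9,0,0,0,0.121,-0.1],
  [1.4,1.9,0,0,0,0.121,-0.1],
  [1.4,1.9,0,0,0,0.121,-0.1],
  [1.4,1.9,0,0,0,0.121,-0.1],
  [1.4,1.9,0,0,0,0.121,-0.1],
  [1.4,1.9,0,0,0,0.121,-0.1],
  [1.4,1.9,0,0,0,0.121,-0.1],
  [1.4,1.9,0,0,0,0.121,-0.1],
  [1.4,1.9,0,0,0,0.121,-0.1],
  [1.4,1.9,0,0,0,0.121,-0.1],
  [1.4,1.9,0,0,0,0.121,-0.1],
  [1.4,1.9,0,0,0,0.121,-0.1],
  [1.4,1.9,0,0,0,0.121,-0.1],
  [1.4,1.9,0,0,0,0.121,-0.1],
  [1.4,1.9,0,0,0,0.121,-0.1],
  [1.4,1.9,0,0,0,0.121,-0.1],
  [1.4,1.9,0,0,0,0.121,-0.1],
  [1.2,1.9,0,0,0,0.121,-0.1],
])

```text
t: 30.18
tool_pos: [646.2, 84.5, 328.3]
tcp_rot: [0.027, 1.574, -0.015]
ft_force: [0.8, -0.9, -0.2]
width: 0.455
```

Call:
carry_out([
  [0,0,0,0,0,0,-0.1],
  [0,0,0,0,0,0,-0.1],
  [0,0,0,0,0,0,-0.1],
])

```text
t: 30.43
tool_pos: [645.7, 83.1, 329.2]
tcp_rot: [0.033, 1.573, -0.022]
ft_force: [-0.2, -0.4, 0.1]
width: 0.447
```

```bash
python3 -c "from h import *;st()"
```

```text
t 30.4333 jaw -0.035 xz [-0.003  0.007 -1.   ] pos [645.7  83.1 329.2] F [-0.2 -0.4  0.1] M [-0.04 -0.01  0.06] w 39.4 q [-0.06  0.33  1.37  0.01  1.44 -0.02]
```

Call:
carry_out([
  [0.3,-0.2,-1,0,0,0,-0.1],
  [0,0,-2,0,0,0,-0.1],
  [0,0,-2,0,0,0,-0.1],
  [0,0,-1,0,0,0,-0.1],
  [0,0,-0.8,0,0,0,-0.1],
  [0,0,0,0,0,0,-0.1],
  [0,0,0,0,0,0,-0.1],
])

```text
t: 31.02
tool_pos: [649.8, 80.9, 262.7]
tcp_rot: [0.032, 1.571, -0.021]
ft_force: [0.6, -0.5, 1.6]
width: 0.452
```

Call:
carry_out([
  [-0.3,0,0,0,0,0,-0.3],
  [-0.3,0,0,0,0,0,-0.3],
  [-0.3,0,0,0,0,0,-0.3],
  [-0.3,0,0,0,0,0,-0.3],
])

```text
t: 31.35
tool_pos: [637.8, 81.5, 263.6]
tcp_rot: [0.032, 1.57, -0.02]
ft_force: [0.3, 1.5, 0.3]
width: 0.354
```

```bash
python3 -c "from h import *;st()"
```

```text
t 31.35 jaw -0.033 xz [ 0.001  0.008 -1.   ] pos [637.8  81.5 263.6] F [0.3 1.5 0.3] M [ 0.09 -0.23 -0.04] w 31.1 q [-0.06  0.36  1.46  0.01  1.32 -0.03]
```

Run:
```python
import numpy as np
f=0.03+0.06*np.arange(21); p=17*np.c_[-np.sin(f),np.cos(f)]
print(np.diff(p,axis=0).round(2).tolist())
```

```text
[[-1.02, -0.06], [-1.01, -0.12], [-1.0, -0.18], [-0.99, -0.24], [-0.97, -0.3], [-0.95, -0.36], [-0.93, -0.42], [-0.9, -0.47], [-0.87, -0.52], [-0.84, -0.58], [-0.81, -0.63], [-0.77, -0.67], [-0.73, -0.72], [-0.68, -0.76], [-0.63, -0.8], [-0.58, -0.84], [-0.53, -0.87], [-0.48, -0.9], [-0.43, -0.93], [-0.37, -0.95]]
```

Call:
carry_out([
  [-1.02,-0.06,0,0,0,0.06,-0.3],
  [-1.01,-0.12,0,0,0,0.06,-0.3],
  [-1.0,-0.18,0,0,0,0.06,-0.3],
  [-0.99,-0.24,0,0,0,0.06,-0.3],
  [-0.97,-0.3,0,0,0,0.06,-0.3],
  [-0.95,-0.36,0,0,0,0.06,-0.3],
  [-0.93,-0.42,0,0,0,0.06,-0.3],
  [-0.9,-0.47,0,0,0,0.06,-0.3],
  [-0.87,-0.52,0,0,0,0.06,-0.3],
  [-0.84,-0.58,0,0,0,0.06,-0.3],
])

```text
t: 32.18
tool_pos: [542.6, 49.0, 263.3]
tcp_rot: [-0.441, 1.526, 0.452]
ft_force: [0.2, 0.5, 1.1]
width: 0.347
```

Run:
```python
from h import *
s=st(); snap("scene","pics/s9.png")
```

```text
t 32.1833 jaw 0.57 xz [-0.003  0.006 -1.   ] pos [542.6  49.  263.3] F [0.2 0.5 1.1] M [ 0.1  -0.29  0.02] w 30.5 q [-0.13  0.15  1.72  0.01  1.27 -0.7 ]
```

Call:
carry_out([
  [-0.81,-0.63,0,0,0,0.06,-0.3],
  [-0.77,-0.67,0,0,0,0.06,-0.3],
  [-0.73,-0.72,0,0,0,0.06,-0.3],
  [-0.68,-0.76,0,0,0,0.06,-0.3],
  [-0.63,-0.8,0,0,0,0.06,-0.3],
  [-0.58,-0.84,0,0,0,0.06,-0.3],
  [-0.53,-0.87,0,0,0,0.06,-0.3],
  [-0.48,-0.9,0,0,0,0.06,-0.3],
  [-0.3,-0.6,0,0,0,0.04,-0.3],
  [0,0,0,0,0,0,-0.3],
  [0,0,0,0,0,0,-0.3],
])

```text
t: 33.15
tool_pos: [488.0, -19.1, 263.0]
tcp_rot: [-0.84, 1.405, 0.849]
ft_force: [-0.2, 0.2, -0.3]
width: 0.349
```

```bash
python3 -c "from h import *;st()"
```

```text
t 33.15 jaw 1.084 xz [-0.006  0.003 -1.   ] pos [488.  -19.1 263. ] F [-0.2  0.2 -0.3] M [-0.01 -0.17 -0.01] w 30.7 q [-0.28  0.03  1.86  0.    1.26 -1.37]
```

Call:
carry_out([
  [-0.2,-0.45,0,0,0,0.06,-0.3],
  [-0.18,-0.46,0,0,0,0.06,-0.3],
  [-0.17,-0.47,0,0,0,0.02,-0.3],
  [0,0,0,0,0,0,-0.3],
])

```text
t: 33.48
tool_pos: [482.5, -32.8, 262.8]
tcp_rot: [-0.948, 1.358, 0.957]
ft_force: [0.4, 0.8, 0.6]
width: 0.35
```

Call:
carry_out([
  [-0.08,-0.23,0,0,0,0.015,-0.3],
  [-0.08,-0.23,0,0,0,0.015,-0.3],
  [0,0,0,0,0,0,-0.3],
])

```text
t: 33.73
tool_pos: [481.0, -37.4, 262.8]
tcp_rot: [-0.971, 1.346, 0.981]
ft_force: [0.6, 0.2, 1.1]
width: 0.35
```

```bash
python3 -c "from h import *;st()"
```

```text
t 33.7333 jaw 1.257 xz [-0.007  0.002 -1.   ] pos [481.  -37.4 262.8] F [0.6 0.2 1.1] M [ 0.09 -0.18 -0.06] w 30.8 q [-0.32  0.02  1.87 -0.    1.26 -1.58]
```

Call:
carry_out([
  [-0.06,-0.19,0,0,0,0.012,-0.3],
  [-0.06,-0.19,0,0,0,0.012,-0.3],
  [0,0,0,0,0,0,-0.3],
])

```text
t: 33.98
tool_pos: [480.2, -40.6, 262.9]
tcp_rot: [-0.989, 1.335, 0.999]
ft_force: [4.0, 5.0, -0.2]
width: 0.416
```

Call:
carry_out([
  [-0.06,-0.19,0,0,0,0.012,-0.3],
  [-0.06,-0.19,0,0,0,0.012,-0.3],
  [0,0,0,0,0,0,-0.3],
])

```text
t: 34.23
tool_pos: [479.5, -44.6, 263.2]
tcp_rot: [-1.008, 1.325, 1.015]
ft_force: [6.2, 4.8, -1.0]
width: 0.512
```

```bash
python3 -c "from h import *;st()"
```

```text
t 34.2333 jaw 1.305 xz [-0.004  0.002 -1.   ] pos [479.5 -44.6 263.2] F [ 6.2  4.8 -1. ] M [ 0.76 -1.04 -0.15] w 45.1 q [-0.34  0.01  1.87  0.    1.26 -1.65]
```

The post has stopped at about 1.22 rad in world terms, which is a joint angle of about 1.25. The fingers are yielding there while the post's computed position stays put. I'll release and rise.

Call:
carry_out([
  [0,0,0,0,0,0,0.4],
  [0,0,0,0,0,0,0.4],
  [0,0,0,0,0,0,0.4],
  [0,0,0,0,0,0,0.4],
  [0,0,0,0,0,0,0.4],
  [0,0,1,0,0,0,0.4],
  [0,0,2,0,0,0,0.4],
  [0,0,3,0,0,0,0.4],
  [0,0,3,0,0,0,0.4],
  [-2,-2,2,0,0,0,0.4],
  [-2,-3,0,0,0,0,0.4],
  [-2,-3,0,0,0,0,0.4],
  [-2,-3,0,0,0,0,0.4],
  [-2,-3,0,0,0,0,0.4],
  [-1,-3,0,0,0,0,0.4],
  [0,-3,0,0,0,0,0.4],
  [0,0,0,0,0,0,0.4],
  [0,0,0,0,0,0,0.4],
])

```text
t: 35.73
tool_pos: [368.0, -246.1, 373.2]
tcp_rot: [-1.005, 1.33, 1.014]
ft_force: [1.3, 0.2, -0.8]
width: 0.698
```

Run:
```python
from h import *
s=st(); d=snap("scene","pics/s10.png"); g=cv2.cvtColor(d["color"],cv2.COLOR_RGB2GRAY)
P=np.array([642.9,-88.9])
for j in (1.0,1.1,1.15,1.2,1.25,1.3):
    f=j-.033; q=P+170*np.array([-np.sin(f),np.cos(f)]); a=w2px('pics/s10.npy',(*q,218)); b=w2px('pics/s10.npy',(*q,201))
    mm=np.zeros_like(g); cv2.line(mm,tuple(a.round().astype(int)),tuple(b.round().astype(int)),255,4); print(j,q.round(0),a.round(0),g[mm>0].mean().round(1))
f=1.217;q=P+170*np.array([-np.sin(f),np.cos(f)]);u,v=w2px('pics/s10.npy',(*q,210)).astype(int)
w=g[v-14:v+15,u-14:u+15]; ys,xs=np.nonzero(w<45); print('dark blob',xs.mean()+u-14,ys.mean()+v-14,len(xs),xs.min()+u-14,xs.max()+u-14,ys.min()+v-14,ys.max()+v-14,(u,v))
tr=g[125:180,175:225]; print('tray dark px (pin)',(tr<90).sum())
```

```text
t 35.7333 jaw 1.302 xz [-0.007  0.001 -1.   ] pos [ 368.  -246.1  373.2] F [ 1.3  0.2 -0.8] M [ 0.06 -0.12  0.03] w 61.4 q [-0.86 -0.18  1.83 -0.    1.5  -2.16]
1.0 [503.   8.] [325. 151.] 97.9
1.1 [494.  -7.] [320. 147.] 100.1
1.15 [490. -14.] [317. 145.] 90.0
1.2 [487. -22.] [314. 143.] 25.7
1.25 [483. -30.] [311. 142.] 21.7
1.3 [481. -38.] [308. 140.] 87.9
dark blob 312.21794871794873 145.87179487179486 78 309 315 140 152 (np.int64(310), np.int64(144))
tray dark px (pin) 244
```

Run:
```python
from h import *
P=np.array([642.9,-88.9])
def blob(f,j):
    g=cv2.imread(f+'.png',0); a=j-.033; q=P+170*np.array([-np.sin(a),np.cos(a)]); p=w2px(f+'.npy',(*q,201)); u,v=p.round().astype(int)
    w=g[v-11:v+12,u-11:u+12]; ys,xs=np.nonzero(w<45); return (np.array([xs.mean()+u-11,ys.mean()+v-11])-p).round(2),len(xs)
print('closed bias',blob('pics/scene0',0.0))
for j in(1.15,1.2,1.225,1.25,1.275):print(j,blob('pics/s10',j))
```

```text
closed bias (array([ 1.41, -0.53]), 79)
1.15 (array([-4.78, -3.92]), 78)
1.2 (array([-1.81, -2.17]), 78)
1.225 (array([-0.29, -1.35]), 78)
1.25 (array([ 1.26, -0.55]), 78)
1.275 (array([2.82, 0.21]), 78)
```

The open post matches 1.25 rad: its image residual (1.26, -0.55) equals the closed-position bias (1.41, -0.53). I'm handing the job in.

```bash
python3 -c "
from h import *
print(r.close_job())"
```

```text
the job is handed in; nothing more can be done
None
```

The lock pin is out and lying in the aluminium tray, and the retaining bar is fully open at its stop. I handed the job in at about 36 s, with the gripper empty and clear of everything.

- **Pin extraction:** I twisted the pin back and forth by about ±0.6 rad while pulling gently. The highest pull I read between strokes was 11.4 N, which means the compressor rose about 4.6 mm.
- **Laying it down:** I put the pin's tip on the tray floor, then pivoted the pin down with a light grip and released it slowly. The picture afterwards shows it flat inside the tray.
- **Small snag:** while I was releasing the pin, a finger appeared to press lightly (about 9 N) on the tray wall. I moved 12 mm away and then opened fully.
- **Bar:** I pushed the post round until it stopped, with about 8 N of push while its computed position stayed put. In the last camera check its position matched 1.25 rad to about 0.2 pixel, after correcting for the offset seen when the bar was closed.

I had used up my picture views by then, so I checked the final state only with numbers. Those covered the bar's angle, the gripper reading no load, and dark pixels in the tray that suggest the pin is still there. I did not check the other things on the bench one by one, but saw no unexpected contact.

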